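# Clip the pull handle onto the tray's eye and draw the tray out

### The job

The pull-out tray under the low plywood shelf has lost its knob and only a steel eye is left on its front. Take the snap hook with the black handle, press its sprung gate against the eye's upright bar until the bar is inside and the gate has snapped shut, then draw the tray out by the hook about ten centimetres, and let go, leaving the hook clipped on. Be gentle with hook and eye (never more than 10 N on the eye), do not touch the tray or its eye with the gripper, and leave the other things where they are.

Things in the scene. Friction and masses are not known exactly. Their poses are not given: they have to be found in the camera images.
- eye: Steel eye on the tray's front, of 6 mm round bar: an upright bar 64 mm tall, an arm at its top and one at its foot running 52 mm back to the tray's front; open at both sides between the arms. Origin: on the upright bar's axis, half-way up, 40 mm above the work surface. x: level, towards the tray (the way it shuts); z up; y left, seen from the robot. Moves with the tray.
- carriage: The whole white plastic tray with runners, 350 wide, 190 deep, rim 76 mm up, under a shelf 420 x 220 x 110 mm. Origin: middle of the bay's front edge, at the surface. It rattles sideways: 0.6 N along y slides tray and eye up to 34 mm in all, till a stop is met; its start within this play varies and the stops are not measured. Only at the stop does the gate begin to give.
- tray (a joint): How far the tray is drawn out, m: 0 shut, growing towards the robot (along -x of the eye), end stop at 0.14. It starts between 0 and 0.012. 2.5 to 4 N draws it; it stays where it is left.
- hook_grip (a point): Snap hook lying flat: centre of its black plastic handle, a block 70 long (x), 20 wide (y), 28 mm tall, this point 14 mm above its underside. x runs from the handle to the steel ring, y to the gate side, z up. The ring of 8 mm bar lies level, its plane 10 mm below this point, spanning x 35 to 116, y -13 to +20 mm from here; clear inside 17 mm wide (y). About 0.12 kg.
- bow (a point): Point inside the ring near its far end (bow), on the ring's mid-line: x = 94, y = 3.5 mm from the handle's centre, in the ring's plane. The bow's bar axis crosses this line at x = 112 mm, so a 6 mm bar seated in the bow stands at x = 105 mm.
- rear (a point): Point inside the ring nearer the handle, x = 68, y = 3.5 mm from the handle's centre. The rigid spine runs along y = -9 mm: a 6 mm bar stands against it at y = -2 mm.
- gate_tip (a point): Free tip of the gate, a 6.4 mm bar along y = 16 mm from its hinge at x = 42 to x = 88 mm (from the handle's centre), sprung shut, turning only inward, to 0.48 rad (rigid stop). At x = 75 mm 2.5 N starts it, 5 N holds it well in. A 6 mm bar pressed in at x = 73 to 76 mm meets it at y = 22 mm.
- nose (a point): Tip of the ring's nose, x = 89, y = 16 mm from the handle's centre; the shut gate's tip lies within 4 mm of it. A bar pressed in at x = 74 to y = 8 mm or deeper clears the nose, near y = 5 mm the gate is at its stop; drawn on towards the bow it lets the gate snap shut behind it.
- thermometer: Bystander: stainless dial thermometer standing on its foot on the shelf, dial 64 mm across, 68 mm tall. Origin under its middle.
- wedge: Bystander: red plastic door wedge on the shelf, 100 x 38 x 26 mm. Origin under its middle.
- bell: Bystander: white ceramic hand bell on the shelf, 64 mm across, 68 mm tall. Origin under its middle.
- case: Bystander: black hard-shell headphone case on the shelf, 120 x 140 x 57 mm. Origin under its middle.
- brush: Bystander: wooden shoe brush on the work surface, bristles down, 120 x 45 x 40 mm. Origin under its middle.
- tin: Bystander: flat steel shoe-polish tin on the work surface, 76 mm across, 24 mm tall. Origin under its middle.
- torch: Bystander: aluminium torch standing on its end, 34 mm across, 110 mm tall. Origin under its middle.
Mind the look-alikes: they are no part of the job. What is shaped like the part that bears hook_grip but green or turquoise is not meant.

How it is judged:
By the outcome, as a careful person would: the job done as asked, in the order asked, and still so for the second after the job is handed in, with the robot touching nothing.
It also fails if it takes over 72 s, if anything falls off the work surface, if the arm or the gripper's body presses on something with over 40 N, if the wrist force passes 120 N, or if a joint passes its speed limit or range.

### The arm

A 6-joint arm with a two-finger parallel gripper is mounted at the origin on the work surface. World frame = base frame: x ahead of the robot, y to its left, z up, the work surface at z = 0. Lengths are in m, angles in rad, forces in N, time in s.
With the tool pointing down it reaches from about 0.35 to 0.925 m from the base axis. Payload 6.4 kg.
Tool frame: the origin (TCP) lies midway between the tips of the shut fingers; the grasp point (between the pads) lies r.hold_point_z behind it (r.hold_point_z is the distance from the TCP to the grasp point, in m); z points along the fingers, y is the line along which they close (so a half turn about z gives the same grasp; the last joint's range is limited). The gripper opens to 85 mm and grips with 20 to 120 N. Pads are 22 mm wide; open, the fingers measure 114 mm over their backs; the gripper's body (76 mm by 85 mm) begins 54 mm behind the grasp point. The pads swing forward as they close: fully open they stand 13 mm farther back than shut.
Start: joints at [1.033, 0.245, 1.558, -0, 1.339, -0.174], TCP at [0.231, 0.607, 0.231] pointing down, gripper open.
Joint ranges: [-3.13, 3.13], [-1.02, 2.26], [0.13, 2.54], [-0.95, 4.09], [0.21, 2.88], [-2.74, 2.74]. Speed limits (rad/s): [2.57, 2.57, 3.14, 3.14, 3.14, 3.14].

### API

Orientations are given as a 3x3 rotation matrix whose columns are the frame's x, y, z axes.
In Python, from workcell import r, optics, order gives the robot as it stands.
- The arm moves only by the shell command python3 -m jog 'ROWS' [FORCE]. ROWS is JSON, a list of rows, each a list of 5 numbers: the shift along the tool's x, y, z in cm, then the turn about the tool's z in rad, then the finger opening in cm, from 0 to 8.54. In form: [[x, y, z, yaw, fingers], ...]. A call has exactly 8 rows; each row shifts and turns the commanded pose from where the row before left it, along the tool's axes as they then stand; what a row does not reach is not made up. A row lasts 1/12 s, in which the tool goes at most 41.7 mm and 7.16 degrees, less where a joint would pass 70% of its speed; a pose out of reach is approached as far as the arm can. A call with a gripper value outside its range is refused whole. The fingers move at their own pace and stop on an object; FORCE is the grip in N (left out, the last holds). Time passes only in rows, so rows that do not move let the fingers close, or fill a call up. It gives the time, the measured TCP pose, the force, the opening and the grip force at its end, in the units of the state.
- r.get_state(): the state, without advancing time (a new reading comes with each control period).
- optics.camera(name): name is "scene" or "top" or "wrist"; returns a dict with "img" (400x640x3 uint8, red, green, blue), "fov_y" (degrees; the focal length in pixels is half the picture's height over the tangent of half this angle, whatever the lens; pixels are square), "cx", "cy" (the principal point, pixels), "rvec" (rotation vector, rad) and "tvec" (3), from world to camera coordinates, as OpenCV has them. Camera axes: x right, y down, z forward; pixel columns grow to the right and rows downward; lengths in m; the calibration is good to about 2 mm. A picture is of the moment at which its call begins. There is no depth.
- order.hand_in(): hands the job in; it is judged then, once.
The state is a dict: "time_s": time; "joint_positions": joint angles; "joint_velocities": joint speeds; "joint_efforts": joint torques, N m; "eef_pos": TCP position; "tcp_rot": TCP orientation; "wrist_force": force on the tool from outside, world axes, zero at the start; "moment": the same for the moment, N m; "gripper_width": opening from 0.0 (shut) to 1.0 (fully open); "grip_force": force on a finger pad.
Only numpy, scipy, OpenCV 4.12 (cv2) and the standard library are available. Lean on these libraries where they do the work, as an engineer would, in place of code of your own. Each camera call takes 0.05 s, during which the arm holds its last target. There are 200 camera calls.

## Working session

There is one attempt and no reset: what is moved stays moved. The work goes in short steps, Python scripts to look and compute and a shell command to move; the robot and the scene stay as the last step left them, time stands still between calls to the robot, and variables do not carry over. Pictures are saved under pics/ and viewed, at most 10 in all, crops included, and the job is handed in when it is done.

```bash
ls; mkdir -p pics; cat > h.py <<'E'
import numpy as np, cv2
from workcell import r, optics, order
def cam(n):
    c=optics.camera(n); f=200/np.tan(np.radians(c["fov_y"])/2)
    c["K"]=np.array([[f,0,c["cx"]],[0,f,c["cy"]],[0,0,1.]]); c["R"]=cv2.Rodrigues(np.array(c["rvec"],float))[0]
    c["t"]=np.array(c["tvec"],float).ravel(); c["C"]=-c["R"].T@c["t"]; return c
def ray(c,u,v,z):
    d=c["R"].T@np.linalg.solve(c["K"],[u,v,1.]); return c["C"]+d*(z-c["C"][2])/d[2]
def proj(c,p):
    q=c["K"]@(c["R"]@np.array(p,float)+c["t"]); return q[:2]/q[2]
def save(c,n): cv2.imwrite(n,c["img"][:,:,::-1])
E
python3 - <<'E'
from h import *
a=cam("scene");b=cam("top")
im=np.vstack([a["img"],b["img"]])
cv2.imwrite("pics/scene.png",a["img"][:,:,::-1]);cv2.imwrite("pics/top.png",b["img"][:,:,::-1])
for c in(a,b):print(c["fov_y"],c["C"],c["R"].round(2).tolist())
s=r.get_state();print(s,r.hold_point_z)
E
```

```text
pics
46.49292094547227 [ 1.67149566 -0.42748502  0.97453381] [[0.34, 0.94, -0.0], [0.54, -0.2, -0.82], [-0.77, 0.28, -0.57]]
42.85498753308304 [0.30555849 0.00498373 1.68311961] [[-0.01, -1.0, -0.01], [-0.99, 0.01, -0.13], [0.13, 0.01, -0.99]]
{'time_s': 0.1, 'joint_positions': array([ 1.03287548e+00,  2.45750116e-01,  1.55889392e+00, -1.92245391e-05,
        1.33869440e+00, -1.74119610e-01]), 'joint_velocities': array([ 0.00027951, -0.00196226, -0.00346997, -0.00030363, -0.00023484,
       -0.00089676]), 'joint_efforts': array([-6.70984173e-04, -4.30669141e+01, -3.27129328e+01, -2.01627854e-04,
        2.83550115e-03,  7.74877655e-07]), 'eef_pos': array([0.23103941, 0.60701736, 0.23028578]), 'tcp_rot': array([[-9.34552442e-01,  3.55824341e-01, -8.78387394e-04],
       [ 3.55825312e-01,  9.34551267e-01, -1.50882110e-03],
       [ 2.84022779e-04, -1.72262491e-03, -9.99998476e-01]]), 'wrist_force': array([-0.72875042,  0.16280771,  0.12601281]), 'moment': array([0.01517945, 0.01115707, 0.00132365]), 'grip_force': 0.0, 'gripper_width': 1.002515993816238} 0.0187
```

View pics/scene.png

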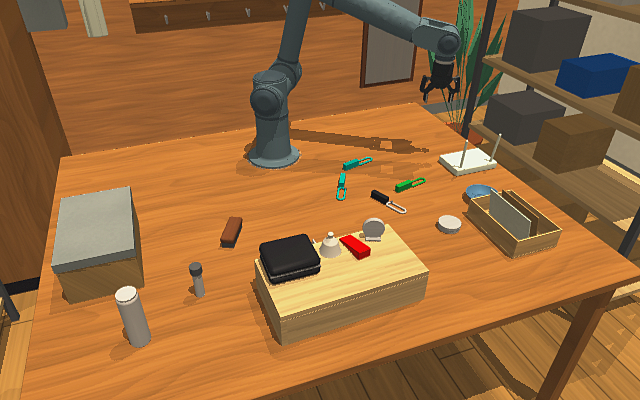

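View pics/top.png

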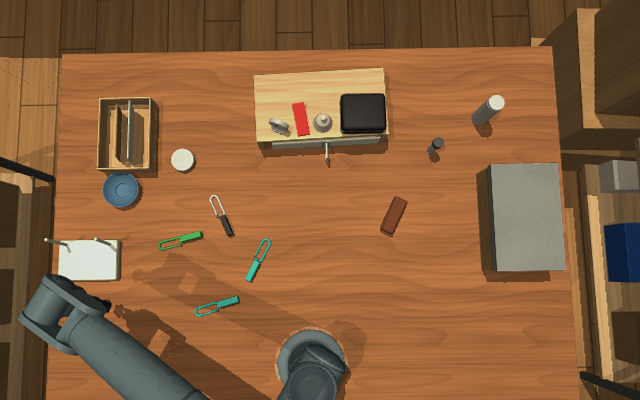

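The top view shows four hook shapes: black-handled at (222,215), green at (180,241), turquoise at (258,260) and turquoise at (217,306). Only the first has the black handle and steel ring the task describes. The eye sticks out of the tray front at about (327,155). I'll confirm both in an enlarged crop.

```bash
python3 - <<'E'
from h import *
c=cam("top");im=c["img"]
k=lambda x0,x1,y0,y1,s:cv2.resize(im[y0:y1,x0:x1],None,fx=s,fy=s,interpolation=cv2.INTER_CUBIC)
A=k(190,260,180,250,5);B=k(290,360,130,200,5)
cv2.imwrite("pics/crop1.png",np.hstack([A,B])[:,:,::-1])
sub=np.zeros(im.shape[:2],bool);sub[185:245,200:245]=1
m=((im.max(2)<60)&sub).astype(np.uint8)
n,l,st,ce=cv2.connectedComponentsWithStats(m);i=1+st[1:,4].argmax();print(st[i],ce[i])
pts=np.argwhere(l==i)[:,::-1].astype(np.float32)
print(cv2.minAreaRect(pts)); 
h=ray(c,*ce[i],0.026);print("handle",h)
hsv=cv2.cvtColor(im,cv2.COLOR_RGB2HSV)
m2=((hsv[:,:,1]<60)&(hsv[:,:,2]>120)&sub).astype(np.uint8)
p2=np.argwhere(m2)[:,::-1];print("ring",p2.mean(0),p2.min(0),p2.max(0))
rc=ray(c,*p2.mean(0),0.006);print(rc,"yaw",np.arctan2(*(rc-h)[[1,0]]))
e=im[130:170,315:340]
for v in range(140,170):
  row=[u for u in range(315,342) if hsv[v,u,1]<70 and hsv[v,u,2]>90]
  print(v,row[:1],row[-1:],end=' ')
for q in[(327,162,.04),(327,150,.072)]:print(q,ray(c,*q))
# shelf front corners
for q in[(257,142),(387,136)]:print(ray(c,*q,.11))
E
```

```text
[224 215  10  21  38] [228.63157895 226.        ]
((227.30001831054688, 224.90003967285156), (20.87103271484375, 5.0596442222595215), 71.56504821777344)
handle [0.44467993 0.26137133 0.026     ]
ring [216.34090909 203.93181818] [209 195] [224 216]
[0.52040388 0.30573694 0.006     ] yaw 0.5299770534634252
140 [315] [341] 141 [315] [341] 142 [315] [341] 143 [316] [341] 144 [315] [341] 145 [315] [333] 146 [315] [327] 147 [325] [327] 148 [325] [327] 149 [325] [327] 150 [325] [327] 151 [325] [327] 152 [325] [327] 153 [325] [327] 154 [325] [327] 155 [325] [327] 156 [325] [327] 157 [325] [327] 158 [326] [327] 159 [326] [326] 160 [] [] 161 [] [] 162 [] [] 163 [] [] 164 [] [] 165 [] [] 166 [] [] 167 [] [] 168 [] [] 169 [] [] (327, 162, 0.04) [ 0.6496456  -0.06293403  0.04      ]
(327, 150, 0.072) [ 0.68240373 -0.06236216  0.072     ]
[0.7026995  0.16002144 0.11      ]
[ 0.71586063 -0.25120774  0.11      ]
```

View pics/crop1.png

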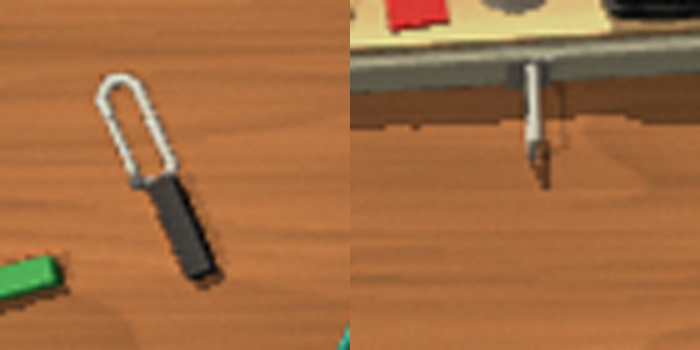

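The crop confirms the black hook: handle at top-view (227,225.5), ring tip at (214,195). The eye's arm ends at about (327,160). Moving above the hook for a close look.

```bash
python3 -m jog '[[0,0,0,-0.124,8.5],[0,0,0,-0.124,8.5],[0,0,0,-0.124,8.5],[0,0,0,-0.124,8.5],[0,0,0,-0.124,8.5],[0,0,0,-0.124,8.5],[-0.7,-4,0,0,8.5],[-0.7,-4,0,0,8.5]]'
python3 -m jog '[[-0.7,-4,0,0,8.5],[-0.7,-4,0,0,8.5],[-0.7,-4,0,0,8.5],[-0.7,-4,0,0,8.5],[-0.7,-4,0,0,8.5],[-0.7,-4,0,0,8.5],[-0.7,-4,0,0,8.5],[-0.7,-3.6,0,0,8.5]]'
python3 - <<'E'
from h import *
c=cam("wrist");save(c,"pics/w1.png");s=r.get_state()
print(s["eef_pos"],s["tcp_rot"].round(3).tolist(),c["C"],proj(c,[.446,.264,.014]))
# eye from scene+top
t=cam("top");print("eye top-end",ray(t,326.5,159.5,.074))
E
```

```text
time_s: 0.82
eef_pos: [0.2733, 0.5382, 0.2306]
tcp_rot: [[-0.927, -0.375, -0.0], [-0.375, 0.927, -0.001], [0.001, -0.001, -1.0]]
wrist_force: [1.7, 0.3, 1.3]
gripper_width: 0.996
grip_force: 0.0
time_s: 1.48
eef_pos: [0.4438, 0.2636, 0.2312]
tcp_rot: [[-0.929, -0.371, 0.0], [-0.371, 0.929, -0.0], [0.0, -0.0, -1.0]]
wrist_force: [0.3, 0.4, 0.1]
gripper_width: 0.998
grip_force: 0.0
[0.44704353 0.25936951 0.23129818] [[-0.931, -0.366, 0.002], [-0.366, 0.931, -0.003], [-0.001, -0.004, -1.0]] [0.3730191  0.23585112 0.37387582] [321.89010404 178.74966901]
eye top-end [ 0.65074032 -0.06007666  0.074     ]
```

View pics/w1.png

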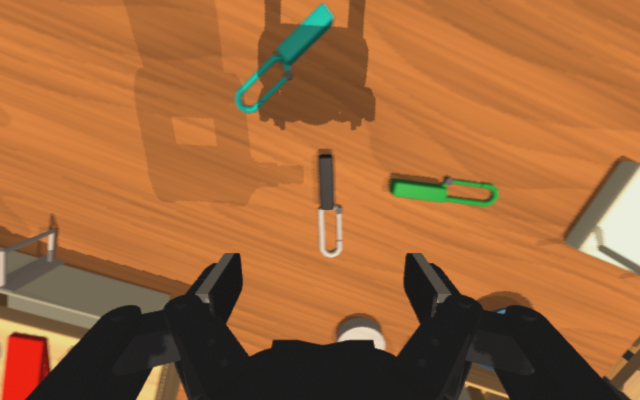

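The wrist view shows the black handle from about (325.5,153) to (327,209), with the ring going on to (331,257) and the gate hinge at its right, (338,210). I'll compute the handle's pose.

```bash
python3 - <<'E'
from h import *
c=cam("wrist");im=c["img"];s=r.get_state()
sub=np.zeros(im.shape[:2],bool);sub[140:220,310:345]=1
m=((im.max(2)<75)&sub).astype(np.uint8)
n,l,st,ce=cv2.connectedComponentsWithStats(m);i=1+st[1:,4].argmax();print(st[i],ce[i])
hsv=cv2.cvtColor(im,cv2.COLOR_RGB2HSV)
sb=np.zeros_like(sub);sb[205:262,312:350]=1
p=np.argwhere((hsv[:,:,1]<70)&(hsv[:,:,2]>120)&sb)[:,::-1];print(p.min(0),p.max(0))
for z in(.014,.02):
  a=ray(c,*((st[i][0]+st[i][2]/2),st[i][1]),z);b=ray(c,*((st[i][0]+st[i][2]/2),st[i][1]+st[i][3]),z);print(a,b,np.linalg.norm(a-b))
h=ray(c,*ce[i],.022)
pts=np.argwhere(l==i)[:,::-1].astype(np.float32);print(cv2.minAreaRect(pts))
q=p[p[:,1]>p[:,1].max()-25];u=(q[:,0].min()+q[:,0].max()+1)/2
tip=ray(c,u,p[:,1].max()+1,.004);v=(tip-h)[:2]
yaw=np.arctan2(v[1],v[0])-np.arctan2(.0035,.116);print("h",h,"tip",tip,np.linalg.norm(v),"yaw",yaw)
R=s["tcp_rot"];print("tool yaw",np.arctan2(-R[1,0],-R[0,0]),"delta tool cm",100*R.T@(np.r_[h[:2],.0]-s["eef_pos"]))
E
```

```text
[322 153  16  55 217] [328.7281106  174.70046083]
[322 205] [345 256]
[0.41275398 0.25964225 0.014     ] [0.48140825 0.28717056 0.014     ] 0.07396767408507
[0.41211466 0.2592277  0.02      ] [0.47962441 0.2862971  0.02      ] 0.07273458429537677
((329.391357421875, 179.8712615966797), (54.00761413574219, 14.416060447692871), 88.49256896972656)
h [0.4380272  0.26781366 0.022     ] tip [0.5528493 0.3224353 0.004    ] 0.12715202970443046 yaw 0.4138614807798614
tool yaw 0.37574579200410807 delta tool cm [ 0.42724181  0.59528852 23.11391833]
```

```bash
python3 - <<'E'
from h import *
c=cam("wrist");s=r.get_state();R=s["tcp_rot"]
im=c["img"]
for v in(160,175,190,203):print(v,im[v,312:344].max(1).tolist())
a=ray(c,325.3,153,.026);b=ray(c,326.5,209,.026);h=(a+b)/2;tip=ray(c,331,257,.004)
print(a,b,np.linalg.norm(a-b),np.arctan2(*(b-a)[[1,0]]),tip,np.linalg.norm((tip-h)[:2]))
print("h",h,"yaw",np.arctan2(*(tip-h)[[1,0]])-.03,100*R.T@(np.r_[h[:2],0]-s["eef_pos"]))
E
```

```text
160 [210, 194, 189, 190, 191, 192, 185, 118, 67, 73, 80, 82, 83, 82, 81, 82, 83, 83, 84, 84, 85, 74, 70, 143, 202, 214, 214, 213, 213, 212, 209, 208]
175 [211, 208, 193, 187, 187, 187, 186, 170, 97, 64, 76, 79, 80, 80, 80, 81, 81, 81, 82, 82, 82, 80, 65, 101, 190, 208, 210, 212, 213, 214, 214, 215]
190 [213, 212, 199, 190, 188, 188, 188, 181, 118, 64, 66, 76, 78, 78, 78, 79, 80, 80, 80, 80, 81, 80, 67, 81, 180, 213, 214, 211, 209, 208, 208, 209]
203 [218, 218, 216, 210, 198, 194, 193, 202, 186, 111, 63, 72, 76, 77, 76, 78, 79, 79, 79, 78, 79, 74, 73, 62, 106, 182, 159, 148, 180, 199, 206, 213]
[0.41218221 0.25538959 0.026     ] [0.479306   0.28375742 0.026     ] 0.0728720633823704 0.3998527838381242 [0.55284082 0.32055543 0.004     ] 0.11861224542127895
h [0.4457441 0.2695735 0.026    ] yaw 0.41429350648895824 [-0.39473047  0.32462845 23.10598027]
```

```bash
python3 -m jog '[[-0.4,0.5,3,-0.03,8.5],[0,0,4,0,8.5],[0,0,4,0,8.5],[0,0,4,0,8.5],[0,0,3,0,8.5],[0,0,0,0,8.5],[0,0,0,0,8.5],[0,0,0,0,8.5]]' 40
python3 - <<'E'
from h import *
c=cam("wrist");save(c,"pics/w2.png");s=r.get_state();print(s["eef_pos"],s["tcp_rot"][:,1])
E
```

```text
time_s: 2.35
eef_pos: [0.4461, 0.2731, 0.0533]
tcp_rot: [[-0.916, -0.4, 0.003], [-0.4, 0.916, 0.001], [-0.003, -0.0, -1.0]]
wrist_force: [-0.6, 0.3, 0.8]
gripper_width: 0.997
grip_force: 0.0
[0.44684641 0.27313869 0.0540072 ] [-3.99802172e-01  9.16601385e-01 -3.54177435e-04]
```

View pics/w2.png

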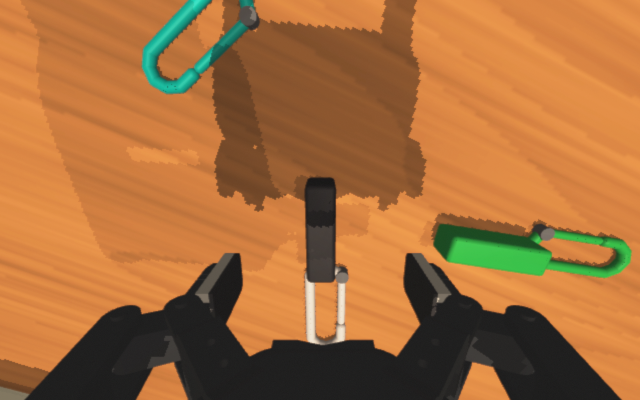

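The handle is centred between the fingers (x≈320) and lined up with them. Descending to grip.

```bash
python3 - <<'E'
from h import *
c=cam("wrist");s=r.get_state();R=s["tcp_rot"]
h=(ray(c,320,179,.026)+ray(c,320,281,.028))/2;print(h,100*R.T@(h-s["eef_pos"]))
E
python3 -m jog '[[0,0,2.5,0,8.5],[0,0,1.5,0,8.5],[0,0,0.8,0,8.5],[0,0,0,0,8.5],[0,0,0,0,3],[0,0,0,0,1],[0,0,0,0,1],[0,0,0,0,1]]' 40
python3 -m jog '[[0,0,0,0,1],[0,0,0,0,1],[0,0,0,0,1],[0,0,0,0,1],[0,0,0,0,1],[0,0,0,0,1],[0,0,0,0,1],[0,0,0,0,1]]' 40
```

```text
[0.44473379 0.27093411 0.027     ] [ 0.31206354 -0.09925339  2.71949598]
time_s: 3.12
eef_pos: [0.4459, 0.2721, 0.0043]
tcp_rot: [[-0.917, -0.399, 0.002], [-0.399, 0.917, 0.001], [-0.002, -0.0, -1.0]]
wrist_force: [0.7, -0.3, 0.4]
gripper_width: 0.446
grip_force: 0.0
time_s: 3.78
eef_pos: [0.4457, 0.2721, 0.004]
tcp_rot: [[-0.917, -0.399, 0.001], [-0.399, 0.917, 0.0], [-0.001, -0.0, -1.0]]
wrist_force: [-0.5, -0.5, 6.1]
gripper_width: 0.224
grip_force: 40.5
```

```bash
python3 -m jog '[[0,0,-1,0,1],[0,0,-3,0,1],[0,0,-3.9,0,1],[0,0,-3.9,0,1],[0,0,-3.9,0,1],[0,0,-3.9,0.123,1],[0,0,-3,0.123,1],[0,0,-2,0.122,1]]' 90
python3 -m jog '[[-0.8,-1.8,0,0,1],[-1.5,-3.6,0,0,1],[-1.5,-3.6,0,0,1],[-1.5,-3.6,0,0,1],[-1.5,-3.6,0,0,1],[-1.5,-3.6,0,0,1],[-1.5,-3.6,0,0,1],[-1.5,-3.6,0,0,1]]'
python3 -m jog '[[-1.5,-3.6,0,0,1],[-1.5,-3.6,0,0,1],[-1.5,-3.6,0,0,1],[-0.6,-1.8,0,0,1],[0,0,0,0,1],[0,0,0,0,1],[0,0,0,0,1],[0,0,0,0,1]]'
python3 - <<'E'
from h import *
c=cam("wrist");save(c,"pics/w3.png");s=r.get_state();print(s["eef_pos"],c["C"],proj(c,[.654,-.06,.075]),proj(c,[.654,-.06,.005]))
E
```

```text
time_s: 4.45
eef_pos: [0.4457, 0.2721, 0.2534]
tcp_rot: [[-0.999, -0.036, 0.004], [-0.036, 0.999, 0.002], [-0.005, 0.001, -1.0]]
wrist_force: [0.1, -0.2, -1.2]
gripper_width: 0.215
grip_force: 88.2
time_s: 5.12
eef_pos: [0.5692, 0.0051, 0.249]
tcp_rot: [[-0.999, -0.042, -0.001], [-0.042, 0.999, 0.0], [0.001, 0.0, -1.0]]
wrist_force: [0.7, 1.3, -1.7]
gripper_width: 0.215
grip_force: 88.2
time_s: 5.78
eef_pos: [0.6251, -0.1155, 0.2491]
tcp_rot: [[-0.999, -0.044, -0.001], [-0.044, 0.999, 0.001], [0.001, 0.001, -1.0]]
wrist_force: [0.6, 0.6, -0.9]
gripper_width: 0.216
grip_force: 88.3
[ 0.62523308 -0.11546167  0.24927437] [ 0.54909591 -0.11858958  0.39185853] [367.37271583 210.52065008] [359.85449457 194.88134271]
```

View pics/w3.png

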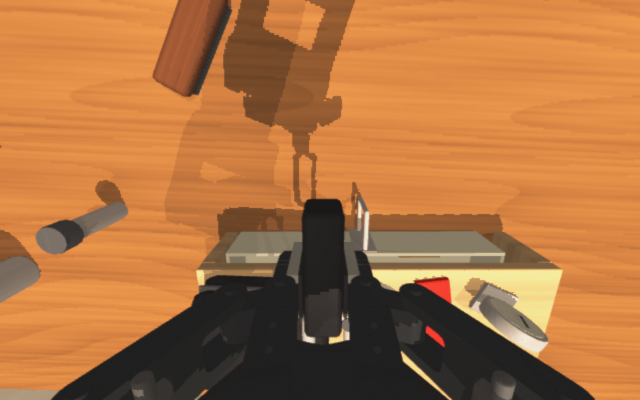

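The wrist view shows the eye right of the handle: top arm from (367,248) to its front end at about (361,196), and the foot near (354,184). The shelf edge (197,270)–(562,268) is level in the picture, so the tool yaw matches the tray. Measuring the bar.

```bash
python3 - <<'E'
from h import *
c=cam("wrist");im=c["img"];s=r.get_state();R=s["tcp_rot"]
cv2.imwrite("pics/w3c.png",cv2.resize(im[170:260,330:400],None,fx=6,fy=6,interpolation=cv2.INTER_CUBIC)[:,:,::-1])
def tri(u1,v1,u2,v2):pass
for (u,v,z) in[(361,196,.075),(354,184,.008),(367,248,.072)]:
  p=ray(c,u,v,z);print(p,100*R.T@(p-s["eef_pos"]))
E
```

```text
[ 0.63652584 -0.06911859  0.075     ] [-1.32235771  4.59067872 17.43977468]
[ 0.63790562 -0.07000554  0.008     ] [-1.45709512  4.49491663 24.13974335]
[ 0.70500706 -0.05534098  0.072     ] [-8.22419486  5.6677154  17.73916321]
```

View pics/w3c.png

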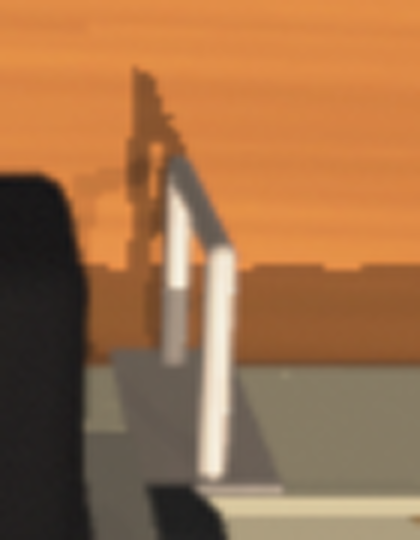

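The enlarged crop shows the eye's top corner at full-picture (367,210.5) and its foot corner at (359.7,196.7). Both match the prediction for a bar at (0.654, -0.060). I'll check where the handle sits in the fingers and plan the approach.

```bash
python3 - <<'E'
from h import *
c=cam("wrist");im=c["img"];s=r.get_state();R=s["tcp_rot"];E=s["eef_pos"]
t=ray(c,367,211,.075);f=ray(c,359.7,196.7,.006);q=ray(c,365.3,249,.075);print(t,f,"arm yaw",np.arctan2(*(q-t)[[1,0]]),np.linalg.norm(q-t))
for v in(200,203,206):print(v,im[v,295:352].max(1).tolist())
col=im[190:215,323].max(1);print(col.tolist())
for v in(199,203):print(100*R.T@(ray(c,323,v,E[2]+.022)-E))
bar=np.array([.6535,-.0605,.04]);yaw=.044
Rh=np.array([[np.cos(yaw),-np.sin(yaw)],[np.sin(yaw),np.cos(yaw)]])
for hy in(50,22):
  h=bar[:2]-Rh@[.0745,hy/1000];tcp=h+Rh@[.002,0];print(hy,tcp,100*R.T@(np.r_[tcp,.04]-E))
E
```

```text
[ 0.65502155 -0.06045511  0.075     ] [ 0.65686285 -0.06024533  0.006     ] arm yaw 0.048344409738017007 0.050260425137447946
200 [161, 144, 139, 138, 137, 145, 197, 216, 217, 217, 206, 129, 67, 48, 34, 26, 25, 25, 27, 25, 26, 26, 27, 26, 27, 25, 26, 26, 25, 25, 26, 25, 25, 25, 24, 25, 25, 26, 27, 25, 26, 29, 39, 68, 114, 196, 218, 205, 199, 199, 198, 198, 199, 199, 199, 197, 144]
203 [220, 215, 175, 145, 139, 139, 138, 139, 136, 112, 63, 32, 27, 26, 25, 27, 26, 26, 25, 25, 26, 25, 24, 25, 25, 25, 26, 27, 26, 24, 23, 25, 25, 26, 25, 27, 26, 28, 27, 25, 27, 26, 27, 26, 26, 54, 137, 197, 210, 211, 213, 225, 228, 229, 229, 226, 188]
206 [220, 219, 219, 216, 215, 212, 174, 159, 142, 81, 35, 24, 27, 27, 25, 26, 26, 24, 26, 26, 26, 25, 26, 25, 25, 25, 26, 26, 26, 25, 26, 26, 26, 26, 25, 27, 28, 26, 25, 27, 26, 26, 26, 25, 26, 26, 58, 144, 190, 199, 203, 219, 223, 223, 223, 224, 220]
[220, 221, 222, 222, 219, 213, 206, 198, 159, 64, 25, 26, 25, 26, 27, 26, 26, 26, 25, 27, 24, 26, 26, 27, 29]
[ 4.08128071  0.07204151 -2.20036887]
[ 3.89291123  0.07209661 -2.2003516 ]
50 [ 0.58326946 -0.11364058] [ 4.2066412   0.39062247 20.94705875]
22 [ 0.58203786 -0.08566768] [ 4.20769161  3.19062227 20.94726111]
```

```bash
python3 -m jog '[[2,0.1,0,0,1],[2.3,0.3,1,0,1],[2,0,3,0,1],[0,0,3.5,0,1],[0,0,3.5,0,1],[0,0,3.5,0,1],[0,0,3.5,0,1],[0,0,2,0,1]]'
python3 -m jog '[[0,0,0.9,0,1],[0,0,0,0,1],[-1,0,0,0,1],[-1,0,0,0,1],[0,0,0,0,1],[0,0,0,0,1],[0,0,0,0,1],[0,0,0,0,1]]'
python3 - <<'E'
from h import *
c=cam("top");im=c["img"];s=r.get_state();print(s["eef_pos"],proj(c,[.655,-.06,.04]),s["wrist_force"])
cv2.imwrite("pics/t2.png",cv2.resize(im[135:205,290:380],None,fx=7,fy=7,interpolation=cv2.INTER_CUBIC)[:,:,::-1])
E
```

```text
time_s: 6.6
eef_pos: [0.5601, -0.1139, 0.0455]
tcp_rot: [[-0.999, -0.043, -0.005], [-0.043, 0.999, 0.002], [0.005, 0.002, -1.0]]
wrist_force: [-1.4, -0.2, -1.2]
gripper_width: 0.216
grip_force: 88.3
time_s: 7.27
eef_pos: [0.5824, -0.1147, 0.041]
tcp_rot: [[-0.999, -0.042, 0.001], [-0.042, 0.999, -0.0], [-0.001, -0.0, -1.0]]
wrist_force: [-0.6, 0.3, -1.0]
gripper_width: 0.216
grip_force: 88.3
[ 0.58230966 -0.11470744  0.04075541] [326.07549417 160.41268891] [ 0.07515077  0.81589258 -1.76963836]
```

View pics/t2.png

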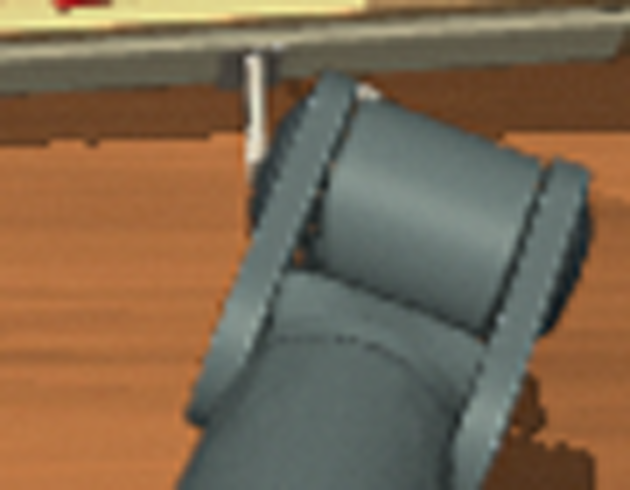

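The top crop shows the eye's arm ending at crop (255,163), i.e. (326.4,158.3). The hook's bow peeps out past the wrist at crop (370,88), i.e. (342.9,147.5). Checking the bow against the expected position.

```bash
python3 - <<'E'
from h import *
c=cam("top");s=r.get_state();R=s["tcp_rot"];E=s["eef_pos"]
im=c["img"];hsv=cv2.cvtColor(im,cv2.COLOR_RGB2HSV)
print(im[143:153,338:348].min(2))
p=ray(c,342.5,146.7,.041);q=ray(c,326.4,158.6,.075)
print(p,100*R.T@(p-E),"eye front",q,100*R.T@(q-E),"tip-front",-100*R.T@(p-q))
E
```

```text
[[ 75  76  75  74  75  77  75  75  75  74]
 [ 75  76  76  76  77  77  77  78  78  77]
 [ 67  60  56  54  50  50  51  52  48  45]
 [ 80  76  68  44  30  32  35  40  35  35]
 [ 87  84  86  92 103  57  31  33  33  37]
 [ 93  96  73 147 147 109  55  32  38  38]
 [ 97 104  63  95 101  91  70  49  33  35]
 [102  90  50  80  89  85  81  79  75  68]
 [108  68  68  95  95  93  92  87  87  85]
 [112  56  83 102 101  98  98  94  94  90]]
[ 0.69998544 -0.11488724  0.041     ] [-11.76344922  -0.5160016   -0.04473869] eye front [ 0.65348    -0.05977054  0.075     ] [-7.34924782  5.18644087 -3.44518539] tip-front [ 4.41420141  5.70244247 -3.4004467 ]
```

```bash
cat > f.py <<'E'
from h import *
F=[]
for i in range(3):
    optics.camera("wrist");s=r.get_state();F.append(s["wrist_force"])
R=s["tcp_rot"];print("F tool",(R.T@np.mean(F,0)).round(2),np.std(F,0).round(2),s["eef_pos"].round(4),"mom",s["moment"].round(3),s["gripper_width"].round(3))
E
python3 f.py
python3 -m jog '[[0,0.8,0.1,0,1],[0,0.8,0,0,1],[0,0.5,0,0,1],[0,0.2,0,0,1],[0,0.2,0,0,1],[0,0.2,0,0,1],[0,0.2,0,0,1],[0,0.2,0,0,1]]'; python3 f.py
```

```text
time_s: 8.18
eef_pos: [0.5813, -0.0838, 0.0394]
tcp_rot: [[-0.999, -0.042, 0.0], [-0.042, 0.999, -0.0], [-0.0, -0.0, -1.0]]
wrist_force: [-1.1, -1.1, -1.4]
gripper_width: 0.215
grip_force: 88.3Traceback (most recent call last):
  File "f.py", line 5, in <module>
    R=s["tcp_rot"];print("F tool",(R.T@np.mean(F,0)).round(2),np.std(F,0).round(2),s["eef_pos"].round(4),"mom",s["moment"].round(3),s["gripper_width"].round(3))
                                                                                                                                    ^^^^^^^^^^^^^^^^^^^^^^^^
AttributeError: 'float' object has no attribute 'round'
Traceback (most recent call last):
  File "f.py", line 5, in <module>
    R=s["tcp_rot"];print("F tool",(R.T@np.mean(F,0)).round(2),np.std(F,0).round(2),s["eef_pos"].round(4),"mom",s["moment"].round(3),s["gripper_width"].round(3))
                                                                                                                                    ^^^^^^^^^^^^^^^^^^^^^^^^
AttributeError: 'float' object has no attribute 'round'
```

```bash
sed -i 's/,s\["gripper_width"\].round(3)//' f.py; python3 f.py
python3 -m jog '[[0,0.2,0,0,1],[0,0.2,0,0,1],[0,0.1,0,0,1],[0,0.1,0,0,1],[0,0.1,0,0,1],[0,0.1,0,0,1],[0,0,0,0,1],[0,0,0,0,1]]'|grep force; python3 f.py
```

```text
F tool [ 0.34 -0.43  1.28] [0.37 0.53 0.47] [ 0.5813 -0.0838  0.0393] mom [ 0.02   0.018 -0.075]
wrist_force: [-0.6, 0.1, -0.5]
grip_force: 88.3
F tool [0.33 0.09 0.94] [0.3  0.42 0.04] [ 0.5809 -0.0757  0.0393] mom [-0.053  0.008 -0.016]
```

```bash
cat >> f.py <<'E'
c=cam("top");hsv=cv2.cvtColor(c["img"],cv2.COLOR_RGB2HSV)
for v in(149,152):
    w=[u for u in range(308,342) if hsv[v,u,1]<70 and hsv[v,u,2]>110]; print(v,w)
E
python3 f.py
python3 -m jog '[[0,0.2,0,0,1],[0,0.2,0,0,1],[0,0.1,0,0,1],[0,0.1,0,0,1],[0,0.1,0,0,1],[0,0.1,0,0,1],[0,0,0,0,1],[0,0,0,0,1]]'|grep force; python3 f.py
```

```text
F tool [ 0.28 -0.16  1.01] [0.37 0.13 0.14] [ 0.5809 -0.0757  0.0393] mom [-0.038 -0.028  0.067]
149 [326, 327, 328, 329, 330, 331, 332]
152 [319, 320, 321, 322, 323]
wrist_force: [-0.5, 0.1, -0.1]
grip_force: 88.3
F tool [ 0.17 -0.16  1.3 ] [0.07 0.13 0.26] [ 0.5806 -0.0677  0.0393] mom [ 0.043 -0.024  0.005]
149 [323, 324, 325, 326, 327, 328, 329]
152 [316, 317, 318, 319, 320]
```

```bash
python3 -m jog '[[0,0.2,0,0,1],[0,0.1,0,0,1],[0,0.1,0,0,1],[0,0.1,0,0,1],[0,0.1,0,0,1],[0,0.1,0,0,1],[0,0,0,0,1],[0,0,0,0,1]]'|grep force; python3 f.py
```

```text
wrist_force: [0.1, -1.0, -0.9]
grip_force: 88.3
F tool [0.28 0.19 1.75] [0.34 0.15 0.66] [ 0.5802 -0.0607  0.0393] mom [ 0.018  0.039 -0.023]
149 [321, 322, 323, 324, 325, 326, 327]
152 [314, 315, 316, 317, 318, 327, 328]
```

```bash
python3 -m jog '[[0,0.2,0,0,1],[0,0.1,0,0,1],[0,0.1,0,0,1],[0,0.1,0,0,1],[0,0.1,0,0,1],[0,0.1,0,0,1],[0,0,0,0,1],[0,0,0,0,1]]'|grep force; python3 f.py
python3 - <<'E'
from h import *
c=cam("wrist");t=cam("top")
a=c["img"];b=cv2.resize(t["img"][125:185,280:360],None,fx=5,fy=5,interpolation=cv2.INTER_CUBIC)
o=np.zeros((600,640,3),np.uint8);o[:300]=a[60:360];o[300:,:400]=b
cv2.imwrite("pics/x1.png",o[:,:,::-1])
E
```

```text
wrist_force: [-1.1, -2.7, -1.6]
grip_force: 88.3
F tool [ 0.94 -2.8   1.27] [0.28 0.48 0.38] [ 0.5799 -0.0538  0.0393] mom [-0.544  0.242 -0.198]
149 [319, 320, 321, 322, 323, 324, 325]
152 [311, 312, 313, 314, 315, 325, 326]
```

View pics/x1.png

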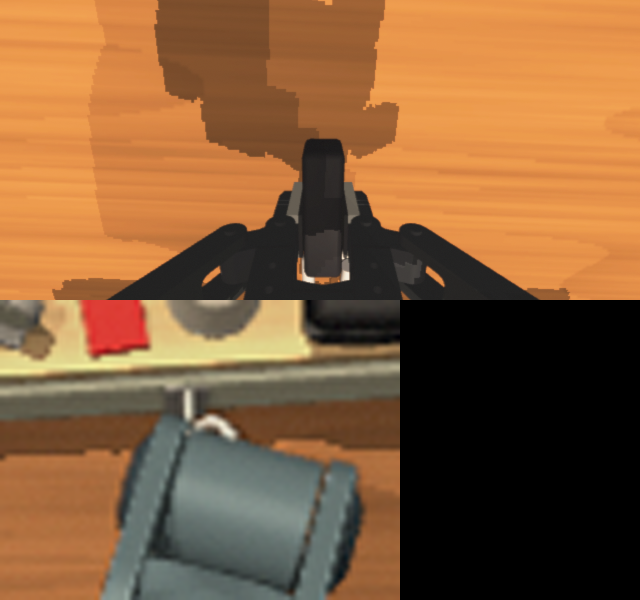

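The top crop shows the eye carried left to its stop, arm at about (317.6,150), with the bow just right of it at (323,145). The force is now 2.8 N, so the gate is starting to give. I'll press on in small steps.

```bash
python3 -m jog '[[0,0.1,0,0,1],[0,0.1,0,0,1],[0,0.1,0,0,1],[0,0.1,0,0,1],[0,0.1,0,0,1],[0,0,0,0,1],[0,0,0,0,1],[0,0,0,0,1]]'|grep force; python3 f.py
```

```text
wrist_force: [0.1, -3.5, -0.7]
grip_force: 88.3
F tool [-0.71 -3.56  1.64] [0.16 0.23 0.34] [ 0.5799 -0.0488  0.0394] mom [-0.564 -0.047 -0.26 ]
149 [317, 318, 319, 320, 321, 322, 323, 324]
152 [309, 310, 311, 312, 313, 323, 324, 325]
```

```bash
python3 -m jog '[[0,0.1,0,0,1],[0,0.1,0,0,1],[0,0.1,0,0,1],[0,0.1,0,0,1],[0,0.1,0,0,1],[0,0,0,0,1],[0,0,0,0,1],[0,0,0,0,1]]'|grep force; python3 f.py
```

```text
wrist_force: [1.0, -4.0, -0.9]
grip_force: 88.4
F tool [ 0.24 -4.26  1.07] [0.19 0.57 0.51] [ 0.5795 -0.0438  0.0394] mom [-0.678 -0.114 -0.304]
149 [316, 317, 318, 319, 320, 321, 322]
152 [308, 309, 310, 311, 322, 323]
```

```bash
python3 -m jog '[[0,0.05,0,0,1],[0,0.05,0,0,1],[0,0.05,0,0,1],[0,0.05,0,0,1],[0,0.05,0,0,1],[0,0,0,0,1],[0,0,0,0,1],[0,0,0,0,1]]'|grep force; python3 f.py
```

```text
wrist_force: [-0.2, -3.8, -0.6]
grip_force: 88.4
F tool [ 0.24 -4.33  1.2 ] [0.55 0.48 0.39] [ 0.5792 -0.0412  0.0392] mom [-0.676  0.029 -0.273]
149 [315, 316, 317, 318, 319, 320, 321]
152 [308, 309, 310, 321, 322, 323]
```

```bash
python3 -m jog '[[0,0.05,0,0,1],[0,0.05,0,0,1],[0,0,0,0,1],[0,0,0,0,1],[0,0,0,0,1],[0,0,0,0,1],[0,0,0,0,1],[0,0,0,0,1]]'|grep force; python3 f.py
```

```text
wrist_force: [0.8, -4.4, -1.0]
grip_force: 88.4
F tool [-0.01 -3.86  1.39] [0.16 0.51 0.4 ] [ 0.5793 -0.0403  0.0393] mom [-0.757 -0.019 -0.313]
149 [315, 316, 317, 318, 319, 320]
152 [308, 309, 310, 321, 322, 323]
```

```bash
python3 -m jog '[[0,0.05,0,0,1],[0,0.05,0,0,1],[0,0.05,0,0,1],[0,0,0,0,1],[0,0,0,0,1],[0,0,0,0,1],[0,0,0,0,1],[0,0,0,0,1]]'|grep force; python3 f.py
```

```text
wrist_force: [-0.5, -7.3, -1.5]
grip_force: 88.5
F tool [ 0.28 -7.18  1.33] [0.23 0.13 0.14] [ 0.5794 -0.0395  0.0393] mom [-1.223  0.053 -0.565]
149 [315, 316, 317, 318, 319, 320]
152 [308, 309, 317, 318, 321, 322]
```

The gate is at its stop at 7.2 N. I'll ease off a little and draw the hook back so the bar runs to the bow.

```bash
python3 -m jog '[[0,-0.06,0,0,1],[0,-0.06,0,0,1],[0.1,0,0,0,1],[0.2,0,0,0,1],[0.2,0,0,0,1],[0.2,0,0,0,1],[0.2,0,0,0,1],[0.2,0,0,0,1]]'|grep force; python3 f.py
```

```text
wrist_force: [-1.4, -2.7, -1.8]
grip_force: 88.4
F tool [ 0.79 -1.45  1.47] [0.97 0.84 0.69] [ 0.5674 -0.0397  0.0387] mom [0.019 0.042 0.006]
149 [317, 318]
152 [316, 317, 318, 319]
```

```bash
python3 -m jog '[[0.2,0,0,0,1],[0.2,0,0,0,1],[0.2,0,0,0,1],[0.2,0,0,0,1],[0.2,0,0,0,1],[0.2,0,0,0,1],[0,0,0,0,1],[0,0,0,0,1]]'|grep force; python3 f.py
```

```text
wrist_force: [-0.6, -0.3, -1.5]
grip_force: 88.6
F tool [-0.09 -0.05  1.42] [0.18 0.1  0.56] [ 0.5565 -0.041   0.0394] mom [-0.013  0.009 -0.003]
149 [317, 318]
152 [317, 318]
```

```bash
python3 -m jog '[[0.1,0.1,0,0,1],[0.1,0.1,0,0,1],[0.1,0,0,0,1],[0.1,0,0,0,1],[0.1,0,0,0,1],[0.1,0,0,0,1],[0.1,0,0,0,1],[0.1,0,0,0,1]]'|grep force; python3 f.py
python3 -m jog '[[0.1,0,0,0,1],[0.1,0,0,0,1],[0.1,0,0,0,1],[0.1,0,0,0,1],[0.1,0,0,0,1],[0.1,0,0,0,1],[0.1,0,0,0,1],[0.1,0,0,0,1]]'|grep force; python3 f.py
```

```text
wrist_force: [2.7, 0.9, -1.7]
grip_force: 88.5
F tool [-2.11 -0.13  1.51] [0.08 0.49 0.3 ] [ 0.5485 -0.0394  0.0394] mom [ 0.032 -0.278 -0.064]
149 [317, 318]
152 [317, 318]
wrist_force: [2.6, -1.0, -1.1]
grip_force: 88.6
F tool [-2.03 -0.74  0.6 ] [0.17 0.4  0.5 ] [ 0.5402 -0.0396  0.0393] mom [-0.057 -0.288 -0.051]
149 [317, 318]
152 [317, 318]
```

```bash
python3 -m jog '[[0.2,0,0,0,1],[0.3,0,0,0,1],[0.4,0,0,0,1],[0.4,0,0,0,1],[0.4,0,0,0,1],[0.4,0,0,0,1],[0.4,0,0,0,1],[0.4,0,0,0,1]]'
python3 -m jog '[[0.4,0,0,0,1],[0.4,0,0,0,1],[0.4,0,0,0,1],[0.4,0,0,0,1],[0.4,0,0,0,1],[0.4,0,0,0,1],[0.4,0,0,0,1],[0.4,0,0,0,1]]'
python3 -m jog '[[0.4,0,0,0,1],[0.4,0,0,0,1],[0.4,0,0,0,1],[0.4,0,0,0,1],[0.4,0,0,0,1],[0.3,0,0,0,1],[0.2,0,0,0,1],[0.1,0,0,0,1]]'
python3 f.py
```

```text
time_s: 20.67
eef_pos: [0.5109, -0.0409, 0.0393]
tcp_rot: [[-0.999, -0.042, 0.0], [-0.042, 0.999, -0.0], [-0.0, -0.0, -1.0]]
wrist_force: [2.6, -1.1, -1.3]
gripper_width: 0.214
grip_force: 88.6
time_s: 21.33
eef_pos: [0.479, -0.0422, 0.0393]
tcp_rot: [[-0.999, -0.042, 0.0], [-0.042, 0.999, -0.0], [-0.0, -0.0, -1.0]]
wrist_force: [2.0, -1.1, -1.5]
gripper_width: 0.215
grip_force: 88.6
time_s: 22.0
eef_pos: [0.4531, -0.0433, 0.0393]
tcp_rot: [[-0.999, -0.042, -0.0], [-0.042, 0.999, 0.0], [0.0, 0.0, -1.0]]
wrist_force: [2.3, -1.2, -0.9]
gripper_width: 0.215
grip_force: 88.7
F tool [-1.6  -1.8   0.63] [0.46 0.33 0.18] [ 0.4531 -0.0433  0.0392] mom [-0.25  -0.288 -0.147]
149 [308, 309, 310, 311, 312, 313, 314, 315, 316, 317, 318, 319, 320, 321, 322, 323, 324, 325, 326, 327, 328, 329, 330, 331, 332]
152 [308, 309, 310, 311, 312, 313, 314, 315, 316, 317, 318, 319, 320, 321, 322, 323, 324, 325, 326, 327, 328, 329, 330, 331, 332, 333]
```

The tray is out about 9.6 cm. I'll slacken off, lower the hook so it drops only a little, and release it.

```bash
python3 -m jog '[[-0.1,-0.1,0,0,1],[-0.1,0,0,0,1],[0,0,0.4,0,1],[0,0,0.4,0,1],[0,0,0.4,0,1],[0,0,0.4,0,1],[0,0,0.2,0,1],[0,0,0,0,1]]'; python3 f.py
python3 - <<'E'
from h import *
c=cam("scene");save(c,"pics/s2.png")
E
```

```text
time_s: 22.87
eef_pos: [0.4548, -0.044, 0.0205]
tcp_rot: [[-0.999, -0.042, -0.002], [-0.042, 0.999, 0.001], [0.002, 0.001, -1.0]]
wrist_force: [0.6, 0.9, -0.7]
gripper_width: 0.215
grip_force: 88.6
F tool [-0.41  0.11  0.87] [1.07 0.45 0.37] [ 0.4555 -0.0442  0.0214] mom [ 0.002 -0.002 -0.003]
149 [308, 309, 310, 311, 312, 313, 314, 315, 316, 317, 318, 319, 320, 321, 322, 323, 324, 325, 326, 327, 328, 329, 330, 331, 332]
152 [308, 309, 310, 311, 312, 313, 314, 315, 316, 317, 318, 319, 320, 321, 322, 323, 324, 325, 326, 327, 328, 329, 330, 331, 332, 333]
```

```bash
python3 -m jog '[[0,0,0,0,2.6],[0,0,0,0,3.2],[0,0,0,0,4],[0,0,0,0,5],[0,0,0,0,6],[0,0,0,0,6],[0,0,0,0,6],[0,0,0,0,6]]' 20|grep -v rot
python3 -m jog '[[0,0,-1,0,6],[0,0,-2,0,6],[0,0,-3,0,6],[1,0,-3.5,0,6],[2,0,-3.5,0,6],[3,0,-3,0,6],[2,0,-2,0,6],[0,0,0,0,6]]'|grep -v rot
python3 - <<'E'
from h import *
t=cam("top");w=cam("wrist")
b=cv2.resize(t["img"][120:240,260:380],(600,600),interpolation=cv2.INTER_CUBIC)
cv2.imwrite("pics/fin.png",np.hstack([b,np.vstack([cv2.resize(t["img"],(200,125)),cv2.resize(w["img"],(200,125)),np.zeros((350,200,3),np.uint8)])])[:,:,::-1])
E
```

```text
time_s: 23.78
eef_pos: [0.4554, -0.0442, 0.0213]
wrist_force: [-0.0, 0.7, -0.7]
gripper_width: 0.703
grip_force: 0.0
time_s: 24.45
eef_pos: [0.3765, -0.0484, 0.2063]
wrist_force: [0.9, -0.5, 0.6]
gripper_width: 0.7
grip_force: 0.0
```

View pics/fin.png

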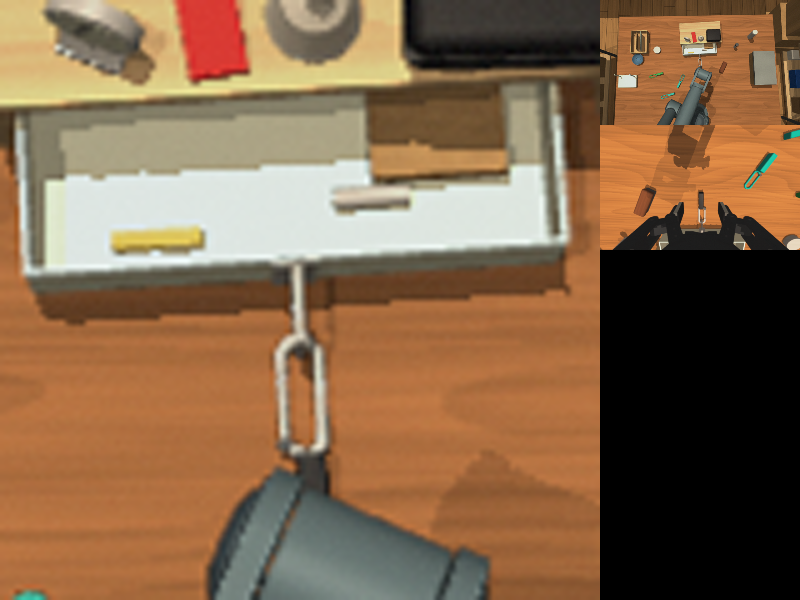

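The final view shows the tray drawn out, the ring around the eye's bar at crop (300,345) with the gate bar closed, the handle lying free on the table, and the gripper clear. Handing in.

```bash
python3 -c "
from workcell import order
print(order.hand_in())"
```

```text
the job is handed in; nothing more can be done
None
```

The black-handled hook is clipped on the eye with its gate shut, the tray is drawn out about 9.6 cm, and the gripper has let go and is clear; the highest force I read while pressing was about 7.2 N, and the job was handed in at about 24.5 s.

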